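Sweep spacer washers through the gate of a sorting board

TASK

On the plywood sorting board, push the three loose steel washers with the fingertips through the gap in the metal fence, one at a time, so that each drops into the slot behind it before the next one follows. Only slide the washers over the board, never pick them up, and leave the hex nut, the upright socket, the tin and the screwdriver where they are.

Things in the scene. Friction and masses are not known exactly. Their poses are not given: they have to be found in the camera images.
- tray: Fixed plywood sorting board on the bench, any yaw. Origin at bench height under the gate's middle; +x runs level through the gate to the slot, y along the fence. Flat deck 80 mm above the bench: x -240 to 0 mm, y -150 to 150 mm, with a wooden rim 8 mm high and 8 mm wide on its back and side edges; it ends in a plain lip at x = 0.
- gate (a point): Middle of the gate on the lip, at deck level; axes as the board's. The gate is a 56 mm wide gap (y -28 to 28 mm) in a metal fence that stands along the lip, 4 mm thick (x -4 to 0 mm), 28 mm high above the deck.
- slot (a point): Middle of the slot's floor, 76 mm below the deck. The slot is an open grey trough right behind the lip: inside x 0 to 90 mm, y -84 to 84 mm in the board's frame, outer walls 8 mm above deck level. A washer whose centre has passed the lip tips and drops in.
- washer0: Thick steel washer lying flat on the deck: 40 mm outer diameter, 21 mm hole, 10 mm thick, about 70 g. All three are alike. Origin at its centre, 5 mm above the deck; z is its axis.
- washer1: Thick steel washer lying flat on the deck: 40 mm outer diameter, 21 mm hole, 10 mm thick, about 70 g. All three are alike. Origin at its centre, 5 mm above the deck; z is its axis.
- washer2: Thick steel washer lying flat on the deck: 40 mm outer diameter, 21 mm hole, 10 mm thick, about 70 g. All three are alike. Origin at its centre, 5 mm above the deck; z is its axis.
- nut: Bystander: big steel hex nut lying on the deck beside the gate, 36 mm across flats, 19 mm high. Origin at the centre of its underside.
- socket: Bystander: steel wrench socket standing upright on the deck beside the gate, 28 mm diameter, 50 mm high. Origin at the centre of its underside.
- tin: Bystander: dark closed tin standing on the bench to the robot's left, 70 mm diameter, 75 mm high. Origin at the centre of its underside.
- driver: Bystander: screwdriver lying on the bench to the robot's right. Origin under the middle of it, x along it to its tip.
There are look-alikes about, which are no part of the job. Leave any pink look-alike of the washer1 alone. Leave any red look-alike of the washer0 alone.

How it is judged (in metres and radians):
On the way, in this order (a step that is already met when the one before it is completed fails the run):
1. a first washer has gone through the gate and lies in the slot, the other two not yet (((x of washer0 in the frame of gate between 0 and 0.09 m and y of washer0 in the frame of gate between -0.085 and 0.085 m and z of washer0 in the frame of gate below -0.01 m) or (x of washer1 in the frame of gate between 0 and 0.09 m and y of washer1 in the frame of gate between -0.085 and 0.085 m and z of washer1 in the frame of gate below -0.01 m) or (x of washer2 in the frame of gate between 0 and 0.09 m and y of washer2 in the frame of gate between -0.085 and 0.085 m and z of washer2 in the frame of gate below -0.01 m))), for 0.2 s.
2. a second washer lies in the slot, the third not yet ((((x of washer0 in the frame of gate between 0 and 0.09 m and y of washer0 in the frame of gate between -0.085 and 0.085 m and z of washer0 in the frame of gate below -0.01 m) and (x of washer1 in the frame of gate between 0 and 0.09 m and y of washer1 in the frame of gate between -0.085 and 0.085 m and z of washer1 in the frame of gate below -0.01 m)) or ((x of washer0 in the frame of gate between 0 and 0.09 m and y of washer0 in the frame of gate between -0.085 and 0.085 m and z of washer0 in the frame of gate below -0.01 m) and (x of washer2 in the frame of gate between 0 and 0.09 m and y of washer2 in the frame of gate between -0.085 and 0.085 m and z of washer2 in the frame of gate below -0.01 m)) or ((x of washer1 in the frame of gate between 0 and 0.09 m and y of washer1 in the frame of gate between -0.085 and 0.085 m and z of washer1 in the frame of gate below -0.01 m) and (x of washer2 in the frame of gate between 0 and 0.09 m and y of washer2 in the frame of gate between -0.085 and 0.085 m and z of washer2 in the frame of gate below -0.01 m)))), for 0.2 s.
3. all three washers lie in the slot (x of washer0 in the frame of gate between 0 and 0.09 m and y of washer0 in the frame of gate between -0.085 and 0.085 m and z of each of washer0, washer1, washer2 in the frame of gate below -0.01 m and x of washer1 in the frame of gate between 0 and 0.09 m and y of washer1 in the frame of gate between -0.085 and 0.085 m and x of washer2 in the frame of gate between 0 and 0.09 m and y of washer2 in the frame of gate between -0.085 and 0.085 m), for 0.2 s.
At the end, for the whole second after the job is handed in: All three washers lie at rest in the slot behind the gate, their centres at least 10 mm below the deck, between the slot's walls (all of step 3 and linear speed of each of washer0, washer1, washer2 below 0.02 m/s); the robot touches nothing.
It fails at once if a washer is lifted: its centre rises more than 25 mm above the deck (z of any of washer0, washer1, washer2 in the frame of gate above 0.025 m).
It fails at once if the nut or the socket is moved by more than 20 mm or tipped (distance of any of nut, socket from where it was at the start of the episode above 0.02 m or angle between any of nut, socket's own z axis and vertical above 0.4 rad).
It fails at once if the tin or the screwdriver is moved by more than 25 mm (distance of any of tin, driver from where it was at the start of the episode above 0.025 m).
It also fails if it takes over 72 s, if anything falls off the work surface, if the arm or the gripper's body presses on something with over 40 N, if the wrist force passes 120 N, or if a joint passes its speed limit or range.

ROBOT

A 6-joint arm with a two-finger parallel gripper is mounted at the origin on the work surface. World frame = base frame: x ahead of the robot, y to its left, z up, the work surface at z = 0. Lengths are in mm, angles in rad, forces in N, time in s.
With the tool pointing down it reaches from about 350 to 975 mm from the base axis. Payload 7.1 kg.
Tool frame: the origin (TCP) lies at the very end of the fingers, on their centre line; the grasp point (between the pads) lies 19 mm behind it (r.tcp_to_grasp is the distance from the TCP to the grasp point, in mm); x points along the fingers, y is the direction in which the jaws open and shut, and the axes are right-handed (so a half turn about x gives the same grasp; the last joint's range is limited). The gripper opens to 88 mm and grips with 3 to 60 N. Pads are 20 mm wide; open, the fingers measure 115 mm over their backs; the gripper's body (75 mm by 178 mm) begins 61 mm behind the grasp point.
Start: joints at [1.221, 0.423, 1.63, -0, 1.089, -0.019], TCP at [202.968, 591.108, 222.675] pointing down, gripper open.
Joint ranges: [-3, 3], [-0.9, 2.11], [0.09, 2.58], [-1.31, 4.45], [0.11, 2.69], [-2.54, 2.54]. Speed limits (rad/s): [2.39, 2.39, 3.01, 3.14, 3.14, 3.14].

INTERFACE

Orientations are given as a rotation vector (axis times angle).
In Python, from rig import r, imaging gives the robot as it stands. The module is installed in compiled form; this text tells all that it offers.
- The arm moves only by the tool play_rows, never from a script. Its argument "commands" is a list of rows, each an object of numbers: "x", "y", "z": the shift along the tool's x, y, z in units of 0.02 m (1.0 is 0.02 m); "wx", "wy", "wz": the turn, a rotation vector about the tool's x, y, z in units of 0.1 rad (1.0 is 0.1 rad). In form: [{"x": .., "y": .., "z": .., "wx": .., "wy": .., "wz": ..}, ...]. A call has exactly 8 rows; each row shifts and turns the pose as measured when the row begins, along the tool's axes as they then stand; what a row does not reach is not made up. A row lasts 1/8 s, in which the tool goes at most 62.5 mm and 10.7 degrees, less where a joint would pass 70% of its speed; a pose out of reach is approached as far as the arm can. A call with a number of a shift or a turn outside -1 to 1 is refused whole. A call with a gripper value outside its range is refused whole. "claw" is the opening, from 0 (shut) to 1 (fully open), set as the call begins (left out, the last holds). The fingers move at their own pace and stop on an object; the grip force is fixed at half the most. Time passes only in rows, so rows that do not move let the fingers close, or fill a call up. It gives the time, the measured TCP pose, the force and the opening at its end, in the units of the state.
- r.observe(): the state, without advancing time (a new reading comes with each control period).
- imaging.get_image(name): name is "scene" or "top" or "wrist"; returns (picture, depth): 400x640x3 uint8, red, green, blue; 400x640 float32, mm along the optical axis (not along the pixel's ray), 0 where there is no reading.
- imaging.camera_params(name): a dict with "vfov" (degrees; the focal length in pixels is half the picture's height over the tangent of half this angle, whatever the lens; pixels are square), "cx", "cy" (the principal point, pixels), "R" (3x3) and "t" (3): a world point X has camera coordinates R X + t; the wrist camera has in their place "mount" (4x4, takes a point from camera to tool coordinates, whose origin is the TCP and whose axes are the tool frame's). Camera axes: x right, y down, z forward; pixel columns grow to the right and rows downward; lengths in mm; the calibration is good to about 2 mm. The wrist camera is an equidistant fisheye: a pixel r from the principal point sees the ray r / f radians off the axis. A picture is of the moment at which its call begins: read the wrist's pose just before it. camera_params takes no time and is no camera call.
- r.job_done(): hands the job in, once; it reports no verdict.
Trained networks look in the newest picture that a camera, given by its name, has taken for a name from the list of things; names that differ only in an ending like _2 or _b are one class to them, and where a whole thing is asked for, a point or a joint stands for the part that bears it (a point fixed in the world has none). Each returns a list of dicts, best first, with "confidence" (0 to 1); they miss things now and then, are a little off and sometimes report something else, mostly with a low value. They report only what shows in the picture. A call takes as long as a camera call. They do not tell look-alikes from the thing itself.
- imaging.spot_in(camera, query): "centre" ([x, y, z] in mm, in world coordinates, good to about 4 mm: the middle of the surface that is visible of it).
- imaging.cut_out(camera, query): "region" (400x640 bool, what is visible of it).
- imaging.spot_point(camera, query): "centre" ([x, y, z] in mm, in world coordinates, good to about 4 mm: a listed point, or the origin of a listed thing).
The state is a dict: "clock": time; "joints": joint angles; "qvel": joint speeds; "tau": joint torques, N m; "ee_pos": TCP position; "orientation": TCP orientation; "contact_force": force on the tool from outside, world axes, zero at the start; "wrist_torque": the same for the moment, N m; "gripper_width": finger opening in mm.
Only numpy, scipy, OpenCV 4.12 (cv2) and the standard library are available. Lean on these libraries where they do the work, as an engineer would, in place of code of your own. Each camera call takes 0.05 s, during which the arm holds its last target.

## Working session

There is one attempt and no reset: what is moved stays moved. The work goes in short steps, Python scripts to look and compute and a tool call to move; the robot and the scene stay as the last step left them, time stands still between calls to the robot, and variables do not carry over. Pictures are saved under pics/ and viewed, and the job is handed in when it is done.

Besides the shell and the picture viewer there is one more tool, called after "Request:" as name(argument=value, ...), one argument or row to a line, values as JSON. play_rows: Moves the arm, as the interface text tells. Shifts and turns lie within -1 to 1; 1 stands for 0.02 m of shift or 0.1 rad of turn. Its arguments: {"type":"object","properties":{"commands":{"type":"array","items":{"type":"object","properties":{"x":{"type":"number"},"y":{"type":"number"},"z":{"type":"number"},"wx":{"type":"number"},"wy":{"type":"number"},"wz":{"type":"number"}}}},"claw":{"type":"number"}},"required":["commands"]}

```bash
mkdir -p pics
cat > h.py <<'E'
from rig import r, imaging
import numpy as np, cv2
def snap(n,f):
    p,d=imaging.get_image(n); cv2.imwrite('pics/'+f,p[:,:,::-1]); np.save(f'{n}_d.npy',d); np.save(f'{n}_p.npy',p); return p,d
def w(n,u,v,d):
    c=imaging.camera_params(n); f=200/np.tan(np.radians(c['vfov']/2))
    X=np.array([(u-c['cx'])/f*d,(v-c['cy'])/f*d,d]); return np.array(c['R']).T@(X-np.array(c['t']))
def proj(n,X):
    c=imaging.camera_params(n); f=200/np.tan(np.radians(c['vfov']/2))
    q=np.array(c['R'])@X+np.array(c['t']); return q[:2]/q[2]*f+[c['cx'],c['cy']]
E
python3 - <<'E'
from h import *
print(r.observe())
snap('top','top0.png');snap('scene','scene0.png')
for q in ['washer0','washer1','washer2','nut','socket','tin','driver']:
    print(q,[(np.round(a['centre']),round(a['confidence'],2)) for a in imaging.spot_point('top',q)])
for q in ['gate','slot','tray']:
    print(q,[(np.round(a['centre']),round(a['confidence'],2)) for a in imaging.spot_point('top',q)])
print(r.observe()['clock'])
E
```

```text
{'clock': 0.0, 'joints': array([ 1.22100204e+00,  4.23867840e-01,  1.63071311e+00,  1.20688390e-05,
        1.08861077e+00, -1.89687458e-02]), 'qvel': array([ 0.00079307,  0.00076648, -0.00027182,  0.00063723,  0.00158139,
       -0.00067463]), 'tau': array([ 6.03120388e-04, -5.44641423e+01, -2.73673242e+01,  6.45916373e-02,
        2.27079412e-02, -1.54247700e-04]), 'ee_pos': array([202.77046329, 590.58055398, 221.87577436]), 'orientation': array([ 0.25839294,  1.55546369, -0.26086843]), 'contact_force': array([ 0.55736017,  0.26946094, -0.28450794]), 'wrist_torque': array([0.04617187, 0.02620694, 0.0009347 ]), 'gripper_width': 87.72826468406832}
washer0 [(array([586., -74.,  81.]), 0.59), (array([309., 153.,   4.]), 0.54), (array([466., 278.,   8.]), 0.49), (array([514., 130.,  87.]), 0.47), (array([498.,  64.,  81.]), 0.41), (array([466.,  -3.,  80.]), 0.41), (array([683.,  28.,   6.]), 0.29)]
washer1 [(array([586., -74.,  81.]), 0.59), (array([309., 153.,   4.]), 0.54), (array([466., 278.,   8.]), 0.49), (array([514., 130.,  87.]), 0.47), (array([498.,  64.,  81.]), 0.41), (array([466.,  -3.,  80.]), 0.41), (array([683.,  28.,   6.]), 0.29)]
washer2 [(array([586., -74.,  81.]), 0.59), (array([309., 153.,   4.]), 0.54), (array([466., 278.,   8.]), 0.49), (array([514., 130.,  87.]), 0.47), (array([498.,  64.,  81.]), 0.41), (array([466.,  -3.,  80.]), 0.41), (array([683.,  28.,   6.]), 0.29)]
nut [(array([584., -75.,  80.]), 0.68)]
socket [(array([631.,  39.,   1.]), 0.7), (array([613., 159.,  78.]), 0.65)]
tin [(array([631., 416.,   2.]), 0.9), (array([513., 129.,  88.]), 0.21)]
driver [(array([ 465., -436.,   -2.]), 0.87)]
gate [(array([634.,  38.,  83.]), 0.68)]
slot []
tray [(array([630.,  37.,   1.]), 0.75)]
0.6
```

View pics/top0.png

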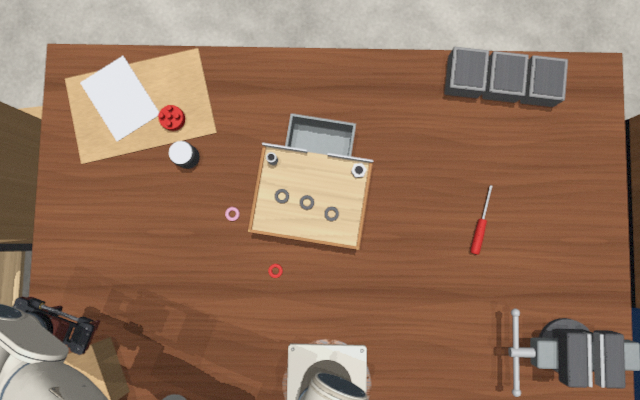

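View pics/scene0.png

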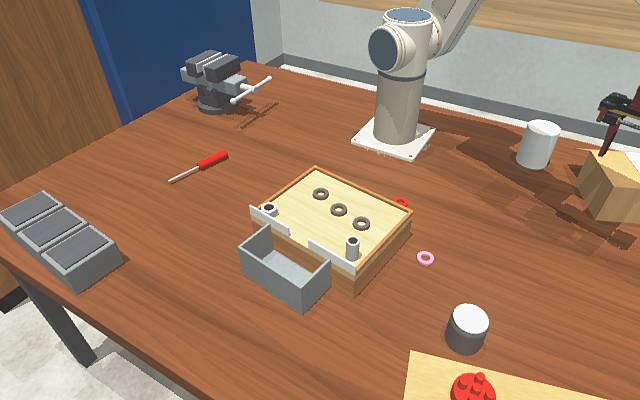

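The top view shows three grey washers on the board at pixels (282,196), (307,202) and (332,213). The gate is near (318,151), with the socket at (271,158) and the nut at (359,171). The pink and red rings lie off the board. Next I'll fit the board frame and the washers accurately.

Run:
```python
from h import *
p=np.load('top_p.npy');d=np.load('top_d.npy')
c=imaging.camera_params('top');print(c['vfov'],np.round(c['t']))
# height map
vv,uu=np.mgrid[100:260,230:390]
X=np.array([w('top',u,v,d[v,u]) for u,v in zip(uu.ravel(),vv.ravel())])
col=p[vv.ravel(),uu.ravel()].astype(int)
deck=X[(abs(X[:,2]-80)<4)&(col[:,0]-col[:,2]>25)]
print(len(deck),np.median(deck[:,2]))
up=(abs(X[:,2]-80)<14)
m=up.reshape(160,160).astype(np.uint8)
pts=X[up][:,:2].astype(np.float32)
print('rect',cv2.minAreaRect(pts))
hi=X[(X[:,2]>98)&(X[:,2]<120)]; print('fence',len(hi)); 
if len(hi): print(cv2.minAreaRect(hi[:,:2].astype(np.float32)))
# washers: grey dark pixels on deck
g=((col.max(1)-col.min(1)<30)&(col.max(1)<130)).reshape(160,160).astype(np.uint8)
n,l,s,ce=cv2.connectedComponentsWithStats(g)
for i in range(1,n):
    if s[i,4]>20:
        k=(l==i).ravel(); q=X[k]; print(s[i,4],np.round(ce[i]+[230,100]),np.round(q.mean(0)),np.round((q.max(0)+q.min(0))/2))
big=cv2.resize(p[105:265,235:395],(800,800),interpolation=cv2.INTER_CUBIC)[:600]
cv2.imwrite('pics/z.png',big[:,:,::-1])
```

```text
44.65652144540739 [  -0.  507. 1351.]Traceback (most recent call last):
  File "<stdin>", line 6, in <module>
  File "h.py", line 6, in w
    c=imaging.camera_params(n); f=200/np.tan(np.radians(c['vfov']/2))
ValueError: time passes only in moves, steps and waits
```

```bash
sed -i 's/^import numpy.*/import numpy as np, cv2, functools\ncp=functools.lru_cache(None)(imaging.camera_params)/; s/c=imaging.camera_params(n)/c=cp(n)/' h.py
cat > fit.py <<'E'
from h import *
p=np.load('top_p.npy');d=np.load('top_d.npy')
vv,uu=np.mgrid[100:260,230:390]
X=np.array([w('top',u,v,d[v,u]) for u,v in zip(uu.ravel(),vv.ravel())])
col=p[vv.ravel(),uu.ravel()].astype(int)
deck=X[(abs(X[:,2]-80)<4)&(col[:,0]-col[:,2]>25)]
print(len(deck),np.median(deck[:,2]))
up=(abs(X[:,2]-80)<14)
pts=X[up][:,:2].astype(np.float32)
print('rect',cv2.minAreaRect(pts))
hi=X[(X[:,2]>98)&(X[:,2]<120)]; print('fence',len(hi)); 
if len(hi): print(cv2.minAreaRect(hi[:,:2].astype(np.float32)), cv2.fitLine(hi[:,:2].astype(np.float32),cv2.DIST_HUBER,0,.1,.1).ravel())
g=((col.max(1)-col.min(1)<30)&(col.max(1)<130)).reshape(160,160).astype(np.uint8)
n,l,s,ce=cv2.connectedComponentsWithStats(g)
for i in range(1,n):
    if s[i,4]>20:
        k=(l==i).ravel(); q=X[k]; print(s[i,4],np.round(ce[i]+[230,100]),np.round(q.mean(0)),np.round((q.max(0)+q.min(0))/2))
big=cv2.resize(p[105:265,235:395],(800,800),interpolation=cv2.INTER_CUBIC)[:600]
cv2.imwrite('pics/z.png',big[:,:,::-1])
E
python3 fit.py
```

```text
7072 79.50426023533626
rect ((561.7749633789062, 45.62879943847656), (300.85919189453125, 336.3519287109375), 81.95358276367188)
fence 285
((608.0902709960938, 38.00593566894531), (298.18463134765625, 51.889068603515625), 82.43560791015625) [1.4951868e-01 9.8875892e-01 6.2942798e+02 4.0424557e+01]
794 [319. 127.] [715.  32.  36.] [561.  28. 692.]
44 [286. 149.] [641. 118.  95.] [641. 119.  95.]
31 [271. 157.] [613. 155. 129.] [613. 155. 130.]
45 [349. 159.] [616. -53.  96.] [617. -53.  96.]
28 [274. 162.] [602. 149. 104.] [607. 152. 103.]
45 [358. 169.] [587. -77.  99.] [587. -77.  97.]
90 [282. 196.] [511. 124. 118.] [460.  72. 737.]
92 [307. 202.] [497.  60.  89.] [497.  60.  89.]
87 [331. 213.] [468.  -6. 105.] [437.  -6. 736.]
```

```bash
ls pics
```

```text
scene0.png
top0.png
z.png
```

```bash
cat >> h.py <<'E'
def atz(n,u,v,z):
    a=w(n,u,v,500.);b=w(n,u,v,1000.); return a+(b-a)*(z-a[2])/(b[2]-a[2])
E
python3 - <<'E'
from h import *
p=np.load('top_p.npy')
z=cv2.resize(p[135:225,250:380],(780,540),interpolation=cv2.INTER_CUBIC);cv2.imwrite('pics/z2.png',z[:,:,::-1])
G=np.array([633,36.5,0])
for yaw in (-8,):
  c,s=np.cos(np.radians(yaw)),np.sin(np.radians(yaw))
  def B(x,y,h): return G+[c*x-s*y,s*x+c*y,h]
  for (x,y,h) in [(0,28,108),(0,-28,108),(0,150,108),(0,-150,108),(-4,28,108),(-240,150,88),(-240,-150,88),(98,84,88)]:
    q=(proj('top',B(x,y,h))-[250,135])*6; cv2.circle(z,(int(q[0]),int(q[1])),3,(255,0,0),1)
  for (u,v) in [(282,196),(307,202.3),(332,213.3)]:
    X=atz('top',u,v,90); dd=X-G; print(np.round(X), 'board',np.round([c*dd[0]+s*dd[1],-s*dd[0]+c*dd[1]]))
cv2.imwrite('pics/z3.png',z[:,:,::-1])
E
```

```text
[513. 126.  90.] board [-131.   72.]
[497.  59.  90.] board [-138.    3.]
[469.  -9.  90.] board [-156.  -67.]
```

View pics/z3.png

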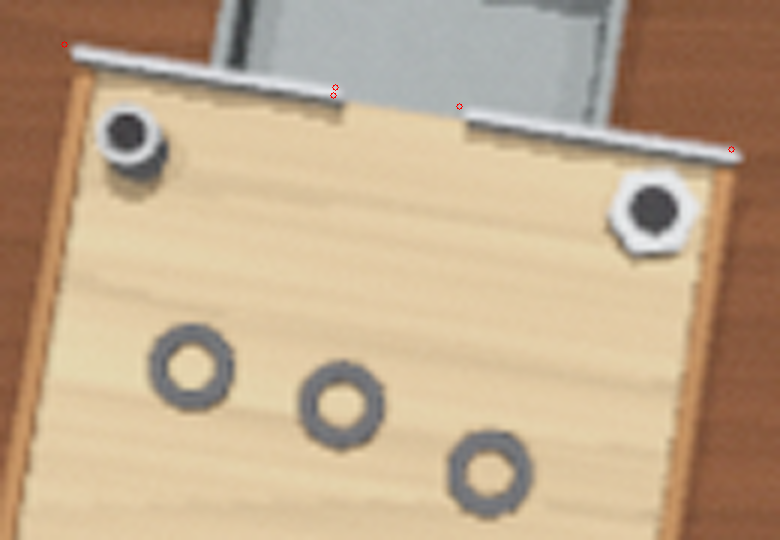

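```bash
cat > plan.py <<'E'
import sys
from h import *
from scipy.spatial.transform import Rotation as Ro
G=np.array([632,34.5]);yaw=np.radians(-8.0)
Rb=np.array([[np.cos(yaw),-np.sin(yaw)],[np.sin(yaw),np.cos(yaw)]])
def toB(X): return Rb.T@(np.asarray(X)[:2]-G)
# pos now -> board frame; targets: bx,by,z,heading(deg board; push dir = s*tool z)
def state():
    o=r.observe();R=Ro.from_rotvec(o['orientation']).as_matrix()
    return o,R
def show(sgn=1):
    o,R=state();b=toB(o['ee_pos']);zz=sgn*R[:2,2];zb=Rb.T@zz
    print('t',round(o['clock'],2),'board',np.round(b,1),'z',round(o['ee_pos'][2],1),'push heading deg',round(np.degrees(np.arctan2(zb[1],zb[0])),1),'tilt',np.round(R[2],3),'w',round(o['gripper_width'],1),'F',np.round(o['contact_force'],1),'q',np.round(o['joints'],2))
    return o,R
def rows(bx,by,z,h,sgn=1):
    "total tool-frame shift/turn to go, in units"
    o,R=show(sgn)
    Rz=lambda a:np.array([[np.cos(a),-np.sin(a),0],[np.sin(a),np.cos(a),0],[0,0,1]])
    a=np.radians(h)+yaw; d=np.array([np.cos(a),np.sin(a),0])
    zt=sgn*d; xt=np.array([0,0,-1.]); yt=np.cross(zt,xt)
    T=np.stack([xt,yt,zt],1)
    P=np.r_[G+Rb@np.array([bx,by]),z]
    dv=P-o['ee_pos']; rv=Ro.from_matrix(R.T@T).as_rotvec()
    print(' target',[bx,by,z,h],'shift(start axes) units',np.round(R.T@dv/20,2),'(end axes)',np.round(T.T@dv/20,2),'turn units',np.round(rv/.1,2))
if __name__=='__main__':
    a=[float(x) for x in sys.argv[1:]]
    if len(a)>=4: rows(*a[:4],*( [int(a[4])] if len(a)>4 else []))
    else: show(*([int(a[0])] if a else []))
E
python3 - <<'E'
from plan import *
for u,v in [(281.6,195.75),(306.4,202.1),(331.25,213.4)]: print(toB(atz('top',u,v,90)))
rows(-185,6,120,0,1)
rows(-185,6,120,0,-1)
E
```

```text
[-130.11292285   75.58582149]
[-136.54748259    7.09741592]
[-156.04345053  -63.40002936]
t 0.6 board [-502.3  491.5] z 222.7 push heading deg -11.0 tilt [-1. -0. -0.] w 87.6 F [0.1 0.6 0.4] q [ 1.22  0.42  1.63  0.    1.09 -0.02]
 target [-185, 6, 120, 0] shift(start axes) units [  5.13 -20.82  20.19] (end axes) [  5.13 -24.27  15.87] turn units [-1.91 -0.    0.  ]
t 0.6 board [-502.3  491.5] z 222.7 push heading deg 169.0 tilt [-1. -0. -0.] w 87.6 F [0.1 0.6 0.4] q [ 1.22  0.42  1.63  0.    1.09 -0.02]
 target [-185, 6, 120, 0] shift(start axes) units [  5.13 -20.82  20.19] (end axes) [  5.13  24.27 -15.87] turn units [29.5  0.   0. ]
```

Request:
play_rows(
  commands=[
    {"wx": -1},
    {"wx": -0.9},
    {"y": -1,"z": 0.66},
    {"y": -1,"z": 0.66},
    {"y": -1,"z": 0.66},
    {"y": -1,"z": 0.66},
    {"y": -1,"z": 0.66},
    {"y": -1,"z": 0.66},
  ],
  claw=0.2,
)

```text
invalid input
```

Request:
play_rows(
  commands=[
    {"y": -1,"z": 0.66},
    {"y": -1,"z": 0.66},
    {"y": -1,"z": 0.66},
    {"y": -1,"z": 0.66},
    {"y": -1,"z": 0.66},
    {"y": -1,"z": 0.66},
    {"y": -1,"z": 0.66},
    {"y": -1,"z": 0.66},
  ],
)

```text
invalid input
```

```bash
python3 plan.py -182 7 120 0
```

```text
t 0.6 board [-502.3  491.5] z 222.7 push heading deg -11.0 tilt [-1. -0. -0.] w 87.6 F [0.1 0.6 0.4] q [ 1.22  0.42  1.63  0.    1.09 -0.02]
 target [-182.0, 7.0, 120.0, 0.0] shift(start axes) units [  5.13 -20.74  20.33] (end axes) [  5.13 -24.22  16.02] turn units [-1.91 -0.    0.  ]
```

Refused, so I'll fill in all six keys on every row.

Request:
play_rows(
  commands=[
    {"x": 0,"y": 0,"z": 0,"wx": -1,"wy": 0,"wz": 0},
    {"x": 0,"y": 0,"z": 0,"wx": -0.9,"wy": 0,"wz": 0},
    {"x": 0,"y": -1,"z": 0.66,"wx": 0,"wy": 0,"wz": 0},
    {"x": 0,"y": -1,"z": 0.66,"wx": 0,"wy": 0,"wz": 0},
    {"x": 0,"y": -1,"z": 0.66,"wx": 0,"wy": 0,"wz": 0},
    {"x": 0,"y": -1,"z": 0.66,"wx": 0,"wy": 0,"wz": 0},
    {"x": 0,"y": -1,"z": 0.66,"wx": 0,"wy": 0,"wz": 0},
    {"x": 0,"y": -1,"z": 0.66,"wx": 0,"wy": 0,"wz": 0},
  ],
  claw=0.2,
)

```text
clock: 1.6
ee_pos: [268.2, 455.5, 222.9]
orientation: [0.106, 1.568, -0.104]
contact_force: [-0.2, 0.2, 0.3]
gripper_width: 17.8
```

```bash
python3 plan.py -182 7 120 0
```

```text
t 1.6 board [-418.8  366.3] z 222.9 push heading deg 0.3 tilt [-1.     0.001  0.   ] w 17.8 F [-0.2  0.2  0.3] q [ 1.02  0.28  1.84  0.    1.02 -0.42]
 target [-182.0, 7.0, 120.0, 0.0] shift(start axes) units [  5.13 -18.04  11.73] (end axes) [  5.14 -17.97  11.84] turn units [ 0.06  0.   -0.01]
```

Request:
play_rows(
  commands=[
    {"x": 0,"y": -1,"z": 0.66,"wx": 0,"wy": 0,"wz": 0},
    {"x": 0,"y": -1,"z": 0.66,"wx": 0,"wy": 0,"wz": 0},
    {"x": 0,"y": -1,"z": 0.66,"wx": 0,"wy": 0,"wz": 0},
    {"x": 0,"y": -1,"z": 0.66,"wx": 0,"wy": 0,"wz": 0},
    {"x": 0,"y": -1,"z": 0.66,"wx": 0,"wy": 0,"wz": 0},
    {"x": 0,"y": -1,"z": 0.66,"wx": 0,"wy": 0,"wz": 0},
    {"x": 0,"y": -1,"z": 0.66,"wx": 0,"wy": 0,"wz": 0},
    {"x": 0,"y": -1,"z": 0.66,"wx": 0,"wy": 0,"wz": 0},
  ],
)

```text
clock: 2.6
ee_pos: [355.2, 269.0, 223.9]
orientation: [0.112, 1.565, -0.106]
contact_force: [0.0, 0.8, -0.5]
gripper_width: 17.7
```

Request:
play_rows(
  commands=[
    {"x": 0,"y": -1,"z": 0.66,"wx": 0,"wy": 0,"wz": 0},
    {"x": 0,"y": -1,"z": 0.66,"wx": 0,"wy": 0,"wz": 0},
    {"x": 0.5,"y": -1,"z": 0.66,"wx": 0,"wy": 0,"wz": 0},
    {"x": 0.5,"y": -1,"z": 0.66,"wx": 0,"wy": 0,"wz": 0},
    {"x": 0.5,"y": -1,"z": 0.66,"wx": 0,"wy": 0,"wz": 0},
    {"x": 0.5,"y": -1,"z": 0.66,"wx": 0,"wy": 0,"wz": 0},
    {"x": 0.5,"y": -1,"z": 0.66,"wx": 0,"wy": 0,"wz": 0},
    {"x": 0.5,"y": -1,"z": 0.66,"wx": 0,"wy": 0,"wz": 0},
  ],
)

```text
clock: 3.6
ee_pos: [439.0, 83.1, 164.3]
orientation: [0.118, 1.559, -0.108]
contact_force: [-0.2, 0.1, 0.7]
gripper_width: 17.4
```

```bash
python3 plan.py -182 7 84 -3
```

```text
t 3.6 board [-197.9   21.2] z 164.3 push heading deg -0.3 tilt [-1.     0.007  0.009] w 17.4 F [-0.2  0.1  0.7] q [ 0.16  0.25  2.06  0.01  0.82 -1.27]
 target [-182.0, 7.0, 84.0, -3.0] shift(start axes) units [ 4.02 -0.74  0.76] (end axes) [ 4.02 -0.67  0.83] turn units [ 0.48  0.08 -0.07]
```

Request:
play_rows(
  commands=[
    {"x": 0.4,"y": -0.35,"z": 0.4,"wx": 0.4,"wy": 0.08,"wz": -0.07},
    {"x": 0.4,"y": -0.35,"z": 0.35,"wx": 0,"wy": 0,"wz": 0},
    {"x": 0.5,"y": 0,"z": 0,"wx": 0,"wy": 0,"wz": 0},
    {"x": 0.5,"y": 0,"z": 0,"wx": 0,"wy": 0,"wz": 0},
    {"x": 0.5,"y": 0,"z": 0,"wx": 0,"wy": 0,"wz": 0},
    {"x": 0.5,"y": 0,"z": 0,"wx": 0,"wy": 0,"wz": 0},
    {"x": 0,"y": 0,"z": 0,"wx": 0,"wy": 0,"wz": 0},
    {"x": 0,"y": 0,"z": 0,"wx": 0,"wy": 0,"wz": 0},
  ],
)

```text
clock: 4.6
ee_pos: [450.8, 65.7, 104.5]
orientation: [0.148, 1.567, -0.148]
contact_force: [0.0, -0.3, 0.3]
gripper_width: 17.6
```

```bash
python3 plan.py -182 7 84 -3; python3 -c "
from h import *
snap('wrist','w1.png');snap('scene','s1.png')"
```

```text
t 4.6 board [-183.8    5.7] z 104.5 push heading deg -2.8 tilt [-1.    -0.    -0.001] w 17.6 F [ 0.  -0.3  0.3] q [ 0.12  0.37  2.07  0.    0.69 -1.26]
 target [-182.0, 7.0, 84.0, -3.0] shift(start axes) units [1.02 0.07 0.09] (end axes) [1.02 0.07 0.08] turn units [ 0.04 -0.01  0.  ]
```

View pics/w1.png

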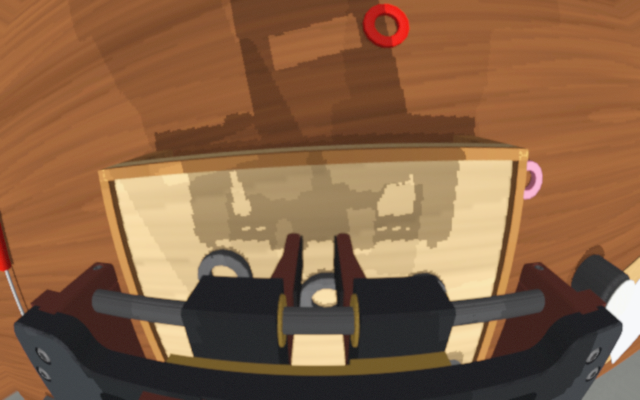

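View pics/s1.png

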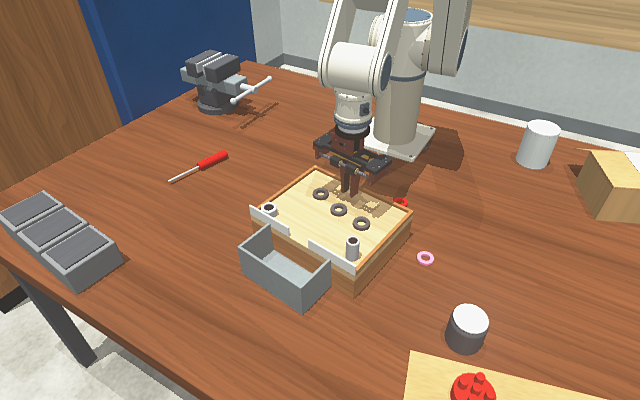

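The wrist view shows the fingertips near (318,235), with the middle washer straight ahead at about (321,292). Both are centred, so I'll lower the fingers and push.

Request:
play_rows(
  commands=[
    {"x": 0.5,"y": 0.05,"z": 0,"wx": 0,"wy": 0,"wz": 0},
    {"x": 0.5,"y": 0,"z": 0,"wx": 0,"wy": 0,"wz": 0},
    {"x": 0,"y": 0,"z": 0.4,"wx": 0,"wy": 0,"wz": 0},
    {"x": 0,"y": 0,"z": 0.5,"wx": 0,"wy": 0,"wz": 0},
    {"x": 0,"y": 0,"z": 0.5,"wx": 0,"wy": 0,"wz": 0},
    {"x": 0,"y": 0,"z": 0.5,"wx": 0,"wy": 0,"wz": 0},
    {"x": 0,"y": 0,"z": 0.5,"wx": 0,"wy": 0,"wz": 0},
    {"x": 0,"y": 0,"z": 0.5,"wx": 0,"wy": 0,"wz": 0},
  ],
)

```text
clock: 5.7
ee_pos: [512.6, 55.0, 83.8]
orientation: [0.148, 1.565, -0.148]
contact_force: [0.4, -0.0, -1.2]
gripper_width: 17.7
```

```bash
python3 plan.py -60 1 84 -3; python3 -c "
from h import *
snap('scene','s2.png')"
```

```text
t 5.7 board [-121.1    3.7] z 83.8 push heading deg -2.8 tilt [-1.  0.  0.] w 17.7 F [ 0.4 -0.  -1.2] q [ 0.08  0.48  1.96  0.    0.71 -1.3 ]
 target [-60.0, 1.0, 84.0, -3.0] shift(start axes) units [-0.01  0.01  3.06] (end axes) [-0.01  0.02  3.06] turn units [ 0.04  0.   -0.  ]
```

View pics/s2.png

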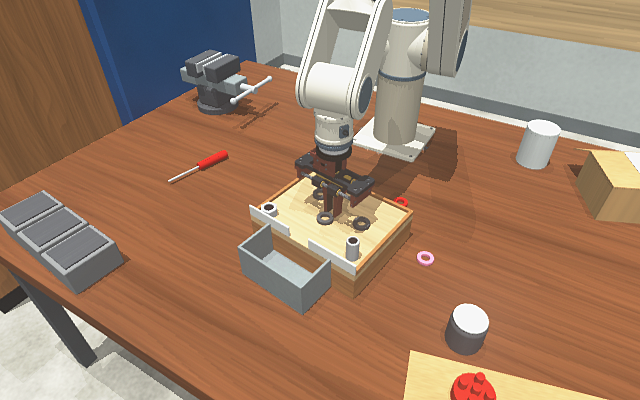

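The washer is cradled and moving at (324,217). I'll keep pushing.

Request:
play_rows(
  commands=[
    {"x": 0,"y": 0,"z": 0.4,"wx": 0,"wy": 0,"wz": 0},
    {"x": 0,"y": 0,"z": 0.5,"wx": 0,"wy": 0,"wz": 0},
    {"x": 0,"y": 0,"z": 0.5,"wx": 0,"wy": 0,"wz": 0},
    {"x": 0,"y": 0,"z": 0.5,"wx": 0,"wy": 0,"wz": 0},
    {"x": 0,"y": 0,"z": 0.5,"wx": 0,"wy": 0,"wz": 0},
    {"x": 0,"y": 0,"z": 0.4,"wx": 0,"wy": 0,"wz": 0},
    {"x": 0,"y": 0,"z": 0.3,"wx": 0,"wy": 0,"wz": 0},
    {"x": 0,"y": 0,"z": 0,"wx": 0,"wy": 0,"wz": 0},
  ],
)

```text
clock: 6.75
ee_pos: [579.5, 42.3, 84.0]
orientation: [0.148, 1.564, -0.148]
contact_force: [0.0, -1.1, 0.2]
gripper_width: 17.5
```

```bash
python3 plan.py -14 0 84 -3; python3 -c "
from h import *
p,d=snap('scene','s3.png')
z=cv2.resize(p[140:320,220:420],(800,720))[:600];cv2.imwrite('pics/s3z.png',z[:,:,::-1])"
```

```text
t 6.75 board [-53.1   0.5] z 84.0 push heading deg -2.8 tilt [-1.     0.     0.002] w 17.5 F [ 0.  -1.1  0.2] q [ 0.05  0.55  1.81  0.    0.78 -1.33]
 target [-14.0, 0.0, 84.0, -3.0] shift(start axes) units [0.   0.07 1.95] (end axes) [-0.    0.08  1.95] turn units [ 0.03  0.02 -0.  ]
```

View pics/s3z.png

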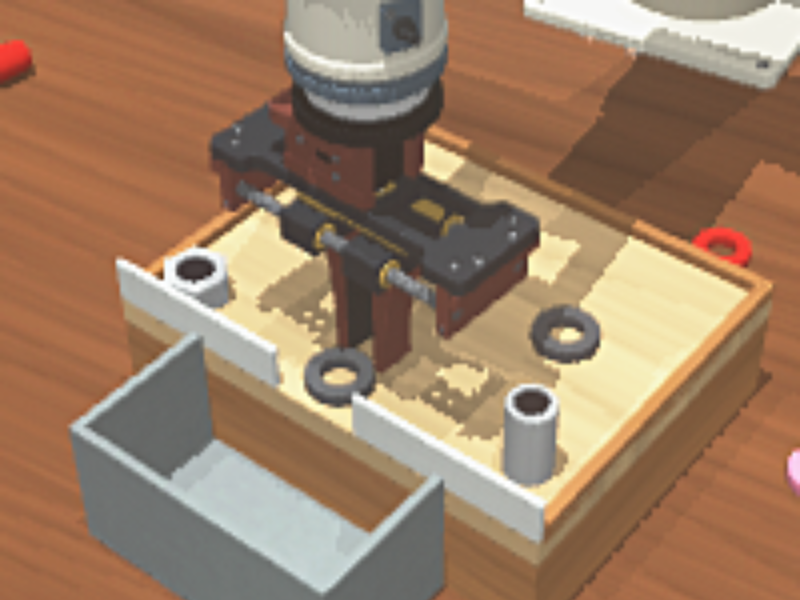

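The washer is lined up with the gap at (340,378) in the crop. Next comes the last push, then I back off.

Request:
play_rows(
  commands=[
    {"x": 0,"y": 0,"z": 0.4,"wx": 0,"wy": 0,"wz": 0},
    {"x": 0,"y": 0.04,"z": 0.45,"wx": 0,"wy": 0,"wz": 0},
    {"x": 0,"y": 0.04,"z": 0.45,"wx": 0,"wy": 0,"wz": 0},
    {"x": 0,"y": 0,"z": 0.4,"wx": 0,"wy": 0,"wz": 0},
    {"x": 0,"y": 0,"z": 0.3,"wx": 0,"wy": 0,"wz": 0},
    {"x": 0,"y": 0,"z": 0,"wx": 0,"wy": 0,"wz": 0},
    {"x": 0,"y": 0,"z": 0,"wx": 0,"wy": 0,"wz": 0},
    {"x": 0,"y": 0,"z": 0,"wx": 0,"wy": 0,"wz": 0},
  ],
)

```text
clock: 7.8
ee_pos: [621.2, 36.1, 83.9]
orientation: [0.148, 1.565, -0.148]
contact_force: [0.8, -0.3, 0.1]
gripper_width: 17.5
```

```bash
python3 plan.py -14 0 84 -3; python3 -c "
from h import *
p,d=snap('scene','s4.png')
z=cv2.resize(p[140:320,220:420],(800,720))[:680];z=cv2.resize(z,(640,544));cv2.imwrite('pics/s4z.png',z[:,:,::-1])"
```

```text
t 7.8 board [-11.    0.1] z 83.9 push heading deg -2.8 tilt [-1.     0.     0.001] w 17.5 F [ 0.8 -0.3  0.1] q [ 0.04  0.6   1.72  0.    0.83 -1.34]
 target [-14.0, 0.0, 84.0, -3.0] shift(start axes) units [-0.01 -0.01 -0.15] (end axes) [-0.01 -0.01 -0.15] turn units [ 0.03  0.01 -0.  ]
```

View pics/s4z.png

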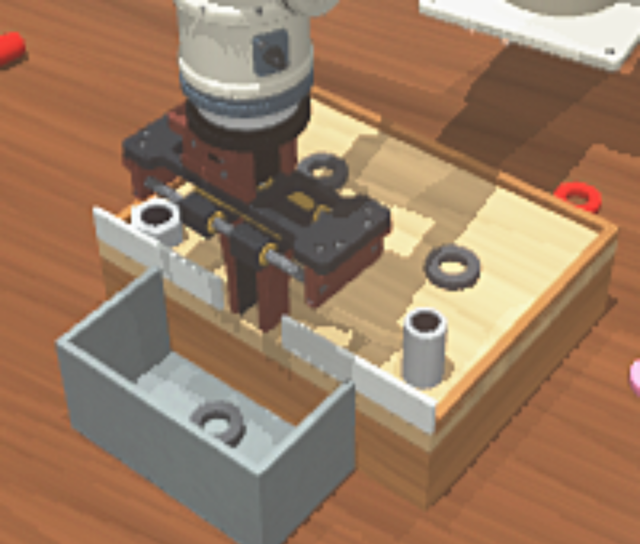

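The first washer is in the slot at (218,423) in the crop. Now I'll lift and go behind the left washer.

Request:
play_rows(
  commands=[
    {"x": -0.5,"y": 0,"z": -0.4,"wx": 0,"wy": 0,"wz": 0},
    {"x": -0.8,"y": 0,"z": -0.5,"wx": 0,"wy": 0,"wz": 0},
    {"x": -0.8,"y": 0.6,"z": -1,"wx": 0,"wy": 0,"wz": 0},
    {"x": 0,"y": 0.6,"z": -1,"wx": 0,"wy": 0,"wz": 0},
    {"x": 0,"y": 0.6,"z": -1,"wx": 0,"wy": 0,"wz": 0},
    {"x": 0,"y": 0.6,"z": -1,"wx": 0,"wy": 0,"wz": 0},
    {"x": 0,"y": 0.6,"z": -1,"wx": 0,"wy": 0,"wz": 0},
    {"x": 0,"y": 0.6,"z": -1,"wx": 0,"wy": 0,"wz": 0},
  ],
)

```text
clock: 8.85
ee_pos: [490.8, 137.5, 129.1]
orientation: [0.149, 1.564, -0.148]
contact_force: [0.2, 0.5, -0.1]
gripper_width: 17.4
```

Request:
play_rows(
  commands=[
    {"x": 0,"y": 0,"z": 0,"wx": 1,"wy": 0,"wz": 0},
    {"x": 0,"y": 0,"z": 0,"wx": 1,"wy": 0,"wz": 0},
    {"x": 0,"y": 0,"z": 0,"wx": 1,"wy": 0,"wz": 0},
    {"x": 0,"y": 0,"z": 0,"wx": 1,"wy": 0,"wz": 0},
    {"x": 0,"y": 0,"z": 0,"wx": 1,"wy": 0,"wz": 0},
    {"x": 0,"y": 0,"z": 0,"wx": 1,"wy": 0,"wz": 0},
    {"x": 0,"y": 0,"z": 0,"wx": 1,"wy": 0,"wz": 0},
    {"x": 0,"y": 0,"z": 0,"wx": 0,"wy": 0,"wz": 0},
  ],
)

```text
clock: 9.85
ee_pos: [481.3, 143.8, 126.2]
orientation: [0.704, 1.457, -0.71]
contact_force: [0.1, 0.7, 0.6]
gripper_width: 17.8
```

```bash
python3 plan.py -164 107 84 -43
```

```text
t 9.85 board [-164.5   87.3] z 126.2 push heading deg -43.8 tilt [-1.    -0.005 -0.002] w 17.8 F [0.1 0.7 0.6] q [ 0.27  0.39  1.96 -0.    0.79 -0.4 ]
 target [-164.0, 107.0, 84.0, -43.0] shift(start axes) units [ 2.11  0.74 -0.66] (end axes) [ 2.11  0.74 -0.65] turn units [-0.15 -0.02  0.05]
```

Request:
play_rows(
  commands=[
    {"x": 0,"y": 0.4,"z": -0.35,"wx": 0,"wy": 0,"wz": 0},
    {"x": 0,"y": 0.35,"z": -0.3,"wx": 0,"wy": 0,"wz": 0.05},
    {"x": 0.5,"y": 0,"z": 0,"wx": 0,"wy": 0,"wz": 0},
    {"x": 0.5,"y": 0,"z": 0,"wx": 0,"wy": 0,"wz": 0},
    {"x": 0.5,"y": 0,"z": 0,"wx": 0,"wy": 0,"wz": 0},
    {"x": 0.5,"y": 0,"z": 0,"wx": 0,"wy": 0,"wz": 0},
    {"x": 0,"y": 0,"z": 0,"wx": 0,"wy": 0,"wz": 0},
    {"x": 0,"y": 0,"z": 0,"wx": 0,"wy": 0,"wz": 0},
  ],
)

```text
clock: 10.85
ee_pos: [483.9, 165.0, 82.1]
orientation: [0.702, 1.458, -0.703]
contact_force: [-0.2, 0.3, -0.0]
gripper_width: 17.5
```

```bash
python3 plan.py -164 107 84 -43;  python3 -c "
from h import *
p,d=snap('scene','s5.png')
z=cv2.resize(p[140:320,220:420],(640,576));cv2.imwrite('pics/s5z.png',z[:,:,::-1]);snap('wrist','w5.png')"
```

```text
t 10.85 board [-164.9  108.6] z 82.1 push heading deg -43.6 tilt [-1.    -0.002 -0.003] w 17.5 F [-0.2  0.3 -0. ] q [ 0.3   0.48  1.96  0.    0.7  -0.37]
 target [-164.0, 107.0, 84.0, -43.0] shift(start axes) units [-0.1  -0.03  0.09] (end axes) [-0.1  -0.03  0.09] turn units [-0.1  -0.03  0.02]
```

View pics/s5z.png

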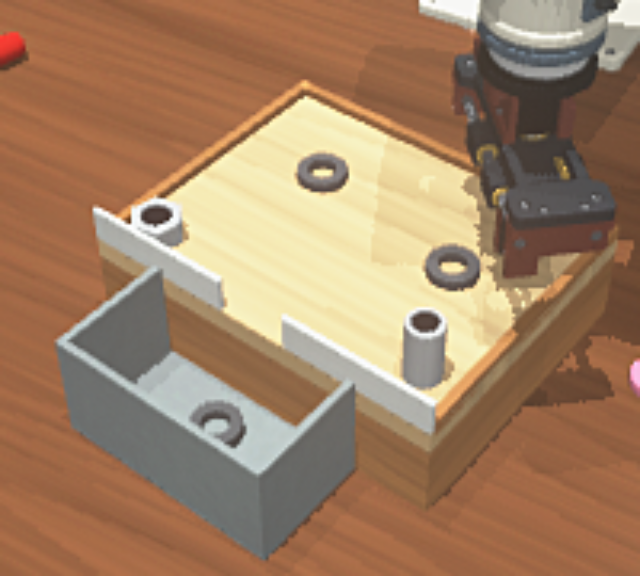

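View pics/w5.png

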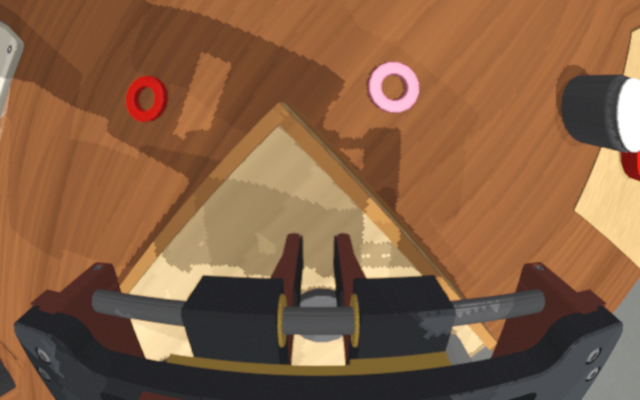

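Centred on the left washer. I'll push it diagonally to the gate axis.

Request:
play_rows(
  commands=[
    {"x": -0.1,"y": 0,"z": 0.4,"wx": 0,"wy": 0,"wz": 0},
    {"x": 0,"y": 0,"z": 0.5,"wx": 0,"wy": 0,"wz": 0},
    {"x": 0,"y": 0,"z": 0.5,"wx": 0,"wy": 0,"wz": 0},
    {"x": 0,"y": 0,"z": 0.5,"wx": 0,"wy": 0,"wz": 0},
    {"x": 0,"y": 0,"z": 0.5,"wx": 0,"wy": 0,"wz": 0},
    {"x": 0,"y": 0,"z": 0.5,"wx": 0,"wy": 0,"wz": 0},
    {"x": 0,"y": 0,"z": 0.5,"wx": 0,"wy": 0,"wz": 0},
    {"x": 0,"y": 0,"z": 0.4,"wx": 0,"wy": 0,"wz": 0},
  ],
)

```text
clock: 11.95
ee_pos: [535.0, 101.3, 85.1]
orientation: [0.704, 1.456, -0.702]
contact_force: [-0.2, 0.7, 0.5]
gripper_width: 17.9
```

```bash
python3 plan.py -76 24 84 -43;  python3 -c "
from h import *
p,d=snap('scene','s6.png')
z=cv2.resize(p[140:320,220:420],(640,576));cv2.imwrite('pics/s6z.png',z[:,:,::-1])"
```

```text
t 11.95 board [-105.3   52.7] z 85.1 push heading deg -43.6 tilt [-1.    -0.    -0.002] w 17.9 F [-0.2  0.7  0.5] q [ 0.16  0.51  1.89  0.    0.74 -0.51]
 target [-76.0, 24.0, 84.0, -43.0] shift(start axes) units [ 0.05 -0.03  2.05] (end axes) [ 0.06 -0.05  2.05] turn units [-0.1  -0.02  0.  ]
```

View pics/s6z.png

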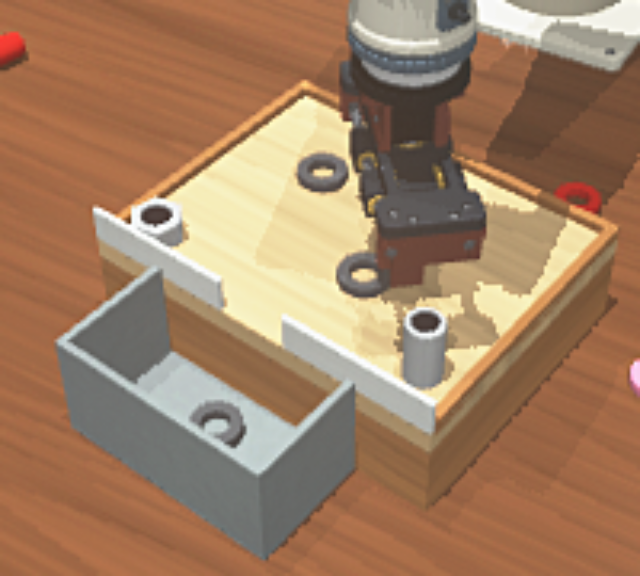

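Request:
play_rows(
  commands=[
    {"x": 0.05,"y": 0,"z": 0.4,"wx": 0,"wy": 0,"wz": 0},
    {"x": 0,"y": 0,"z": 0.5,"wx": 0,"wy": 0,"wz": 0},
    {"x": 0,"y": 0,"z": 0.5,"wx": 0,"wy": 0,"wz": 0},
    {"x": 0,"y": 0,"z": 0.5,"wx": 0,"wy": 0,"wz": 0},
    {"x": 0,"y": -0.14,"z": 0.1,"wx": -1,"wy": 0,"wz": 0},
    {"x": 0,"y": -0.14,"z": 0.1,"wx": -1,"wy": 0,"wz": 0},
    {"x": 0,"y": -0.14,"z": 0.1,"wx": -1,"wy": 0,"wz": 0},
    {"x": 0,"y": -0.14,"z": 0.1,"wx": -1,"wy": 0,"wz": 0},
  ],
)

```text
clock: 13.0
ee_pos: [560.5, 53.5, 83.9]
orientation: [0.384, 1.537, -0.382]
contact_force: [-1.1, 0.8, 0.0]
gripper_width: 17.8
```

```bash
python3 plan.py -70 0 84 0;  python3 -c "
from h import *
p,d=snap('scene','s7.png')
z=cv2.resize(p[140:320,220:420],(640,576));cv2.imwrite('pics/s7z.png',z[:,:,::-1])"
```

```text
t 13.0 board [-73.5   8.8] z 83.9 push heading deg -20.0 tilt [-1.     0.001 -0.001] w 17.8 F [-1.1  0.8  0. ] q [ 0.07  0.53  1.85  0.    0.76 -1.01]
 target [-70.0, 0.0, 84.0, 0.0] shift(start axes) units [-0.01 -0.36  0.31] (end axes) [-0.01 -0.44  0.17] turn units [-3.49 -0.01 -0.01]
```

View pics/s7z.png

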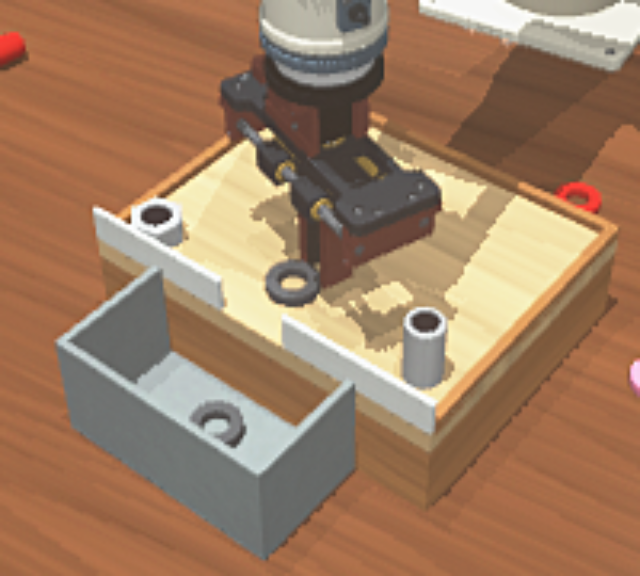

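Request:
play_rows(
  commands=[
    {"x": 0,"y": -0.14,"z": 0.05,"wx": -1,"wy": 0,"wz": 0},
    {"x": 0,"y": -0.14,"z": 0.05,"wx": -1,"wy": 0,"wz": 0},
    {"x": 0,"y": -0.14,"z": 0.05,"wx": -1,"wy": 0,"wz": 0},
    {"x": 0,"y": -0.05,"z": 0.2,"wx": -0.3,"wy": 0,"wz": 0},
    {"x": 0,"y": 0,"z": 0.4,"wx": 0,"wy": 0,"wz": 0},
    {"x": 0,"y": 0,"z": 0.4,"wx": 0,"wy": 0,"wz": 0},
    {"x": 0,"y": 0,"z": 0.2,"wx": 0,"wy": 0,"wz": 0},
    {"x": 0,"y": 0,"z": 0,"wx": 0,"wy": 0,"wz": 0},
  ],
)

```text
clock: 14.05
ee_pos: [586.9, 37.3, 83.5]
orientation: [0.123, 1.567, -0.122]
contact_force: [-0.1, -0.2, 0.5]
gripper_width: 17.4
```

```bash
python3 plan.py -13 0 84 0;  python3 -c "
from h import *
p,d=snap('scene','s8.png')
z=cv2.resize(p[140:320,220:420],(640,576));cv2.imwrite('pics/s8z.png',z[:,:,::-1])"
```

```text
t 14.05 board [-45.1  -3.5] z 83.5 push heading deg -0.9 tilt [-1.     0.001 -0.   ] w 17.4 F [-0.1 -0.2  0.5] q [ 0.04  0.56  1.79  0.    0.79 -1.37]
 target [-13.0, 0.0, 84.0, 0.0] shift(start axes) units [-0.03  0.2   1.6 ] (end axes) [-0.03  0.18  1.6 ] turn units [-0.17 -0.   -0.01]
```

View pics/s8z.png

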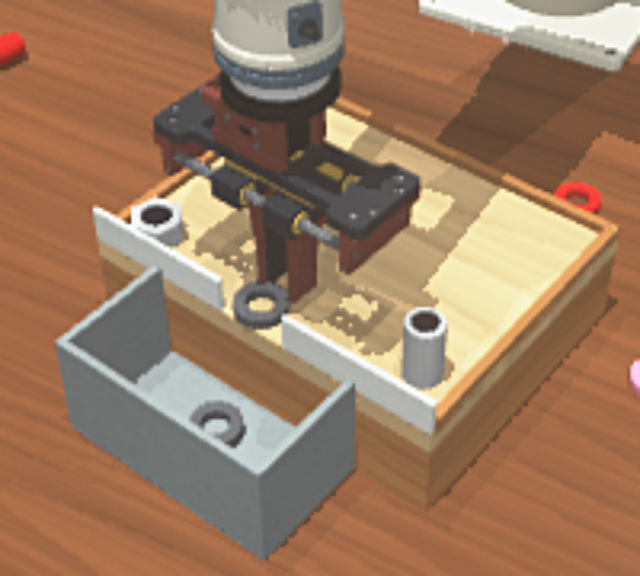

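The washer is in the gap at (261,304) and centred to within a few mm. Last push for this one, then I'll lift.

Request:
play_rows(
  commands=[
    {"x": -0.02,"y": 0.05,"z": 0.4,"wx": 0,"wy": 0,"wz": 0},
    {"x": 0,"y": 0.05,"z": 0.4,"wx": 0,"wy": 0,"wz": 0},
    {"x": 0,"y": 0.05,"z": 0.4,"wx": 0,"wy": 0,"wz": 0},
    {"x": 0,"y": 0,"z": 0.4,"wx": 0,"wy": 0,"wz": 0},
    {"x": 0,"y": 0,"z": 0.1,"wx": 0,"wy": 0,"wz": 0},
    {"x": 0,"y": 0,"z": 0,"wx": 0,"wy": 0,"wz": 0},
    {"x": 0,"y": 0,"z": 0,"wx": 0,"wy": 0,"wz": 0},
    {"x": 0,"y": 0,"z": 0,"wx": 0,"wy": 0,"wz": 0},
  ],
)

```text
clock: 15.1
ee_pos: [623.2, 34.9, 83.8]
orientation: [0.123, 1.567, -0.122]
contact_force: [-0.2, 0.1, -0.7]
gripper_width: 17.5
```

```bash
python3 plan.py -195 -88 84 30;  python3 -c "
from h import *
p,d=snap('scene','s9.png')
z=cv2.resize(p[140:320,220:420],(640,576));cv2.imwrite('pics/s9z.png',z[:,:,::-1])"
```

```text
t 15.1 board [-8.8 -0.8] z 83.8 push heading deg -1.0 tilt [-1.     0.001  0.   ] w 17.5 F [-0.2  0.1 -0.7] q [ 0.04  0.6   1.71  0.    0.83 -1.38]
 target [-195.0, -88.0, 84.0, 30.0] shift(start axes) units [-0.01 -4.51 -9.24] (end axes) [-1.000e-02  8.800e-01 -1.024e+01] turn units [-5.4  0.  -0. ]
```

View pics/s9z.png

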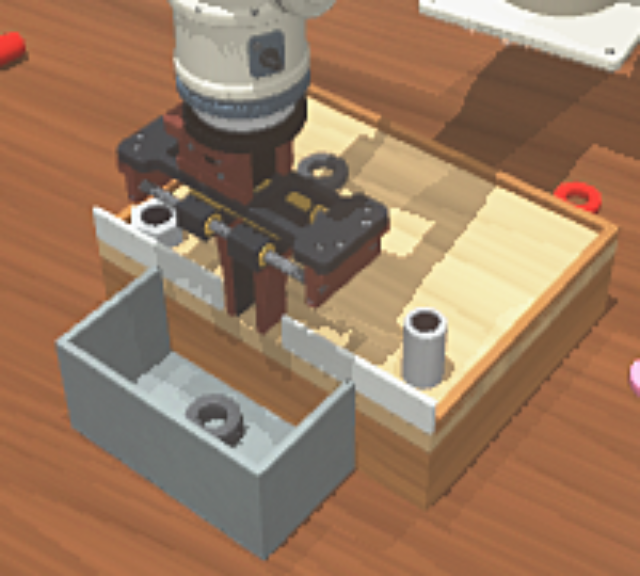

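Two washers are in the slot, stacked at (216,420) in the crop. Now the third.

Request:
play_rows(
  commands=[
    {"x": -0.5,"y": 0,"z": -0.4,"wx": 0,"wy": 0,"wz": 0},
    {"x": -0.8,"y": 0,"z": -0.5,"wx": 0,"wy": 0,"wz": 0},
    {"x": -0.8,"y": -0.5,"z": -1,"wx": 0,"wy": 0,"wz": 0},
    {"x": 0,"y": -0.5,"z": -1,"wx": 0,"wy": 0,"wz": 0},
    {"x": 0,"y": -0.5,"z": -1,"wx": 0,"wy": 0,"wz": 0},
    {"x": 0,"y": -0.5,"z": -1,"wx": 0,"wy": 0,"wz": 0},
    {"x": 0,"y": -0.5,"z": -1,"wx": 0,"wy": 0,"wz": 0},
    {"x": 0,"y": -0.5,"z": -1,"wx": 0,"wy": 0,"wz": 0},
  ],
)

```text
clock: 16.15
ee_pos: [471.7, -2.6, 135.0]
orientation: [0.122, 1.559, -0.12]
contact_force: [0.3, -0.6, -0.4]
gripper_width: 17.7
```

Request:
play_rows(
  commands=[
    {"x": 0,"y": -0.5,"z": -0.8,"wx": 0,"wy": 0,"wz": 0},
    {"x": 0,"y": 0,"z": 0,"wx": -1,"wy": 0,"wz": 0},
    {"x": 0,"y": 0,"z": 0,"wx": -1,"wy": 0,"wz": 0},
    {"x": 0,"y": 0,"z": 0,"wx": -1,"wy": 0,"wz": 0},
    {"x": 0,"y": 0,"z": 0,"wx": -1,"wy": 0,"wz": 0},
    {"x": 0,"y": 0,"z": 0,"wx": -1,"wy": 0,"wz": 0},
    {"x": 0,"y": 0,"z": 0,"wx": -0.4,"wy": 0,"wz": 0},
    {"x": 0,"y": 0,"z": 0,"wx": 0,"wy": 0,"wz": 0},
  ],
)

```text
clock: 17.15
ee_pos: [448.9, -9.6, 143.9]
orientation: [-0.318, 1.53, 0.313]
contact_force: [0.4, 1.1, 0.3]
gripper_width: 17.7
```

```bash
python3 plan.py -195 -86 84 30
```

```text
t 17.15 board [-175.1  -69.1] z 143.9 push heading deg 31.1 tilt [-1.    -0.007  0.016] w 17.7 F [0.4 1.1 0.3] q [-0.05  0.28  2.08  0.    0.76 -2.02]
 target [-195.0, -86.0, 84.0, 30.0] shift(start axes) units [ 2.97 -0.19 -1.34] (end axes) [ 2.99 -0.23 -1.28] turn units [0.19 0.16 0.07]
```

Request:
play_rows(
  commands=[
    {"x": 0,"y": -0.1,"z": -0.65,"wx": 0.1,"wy": 0.15,"wz": 0.07},
    {"x": 0,"y": -0.1,"z": -0.65,"wx": 0.1,"wy": 0,"wz": 0},
    {"x": 0.5,"y": 0,"z": 0,"wx": 0,"wy": 0,"wz": 0},
    {"x": 0.5,"y": 0,"z": 0,"wx": 0,"wy": 0,"wz": 0},
    {"x": 0.5,"y": 0,"z": 0,"wx": 0,"wy": 0,"wz": 0},
    {"x": 0.5,"y": 0,"z": 0,"wx": 0,"wy": 0,"wz": 0},
    {"x": 0.5,"y": 0,"z": 0,"wx": 0,"wy": 0,"wz": 0},
    {"x": 0,"y": 0,"z": 0,"wx": 0,"wy": 0,"wz": 0},
  ],
)

```text
clock: 18.15
ee_pos: [423.9, -24.1, 90.0]
orientation: [-0.297, 1.551, 0.299]
contact_force: [-0.1, 0.2, -0.1]
gripper_width: 17.5
```

```bash
python3 plan.py -195 -86 84 30;python3 -c "
from h import *
p,d=snap('scene','s10.png')
z=cv2.resize(p[140:320,220:420],(640,576));cv2.imwrite('pics/s10z.png',z[:,:,::-1]);snap('wrist','w10.png')"
```

```text
t 18.15 board [-197.9  -87. ] z 90.0 push heading deg 29.7 tilt [-1.     0.001 -0.001] w 17.5 F [-0.1  0.2 -0.1] q [-0.09  0.37  2.15  0.    0.63 -2.04]
 target [-195.0, -86.0, 84.0, 30.0] shift(start axes) units [ 0.3  -0.03  0.15] (end axes) [ 0.3  -0.03  0.15] turn units [-0.04 -0.01 -0.01]
```

View pics/s10z.png

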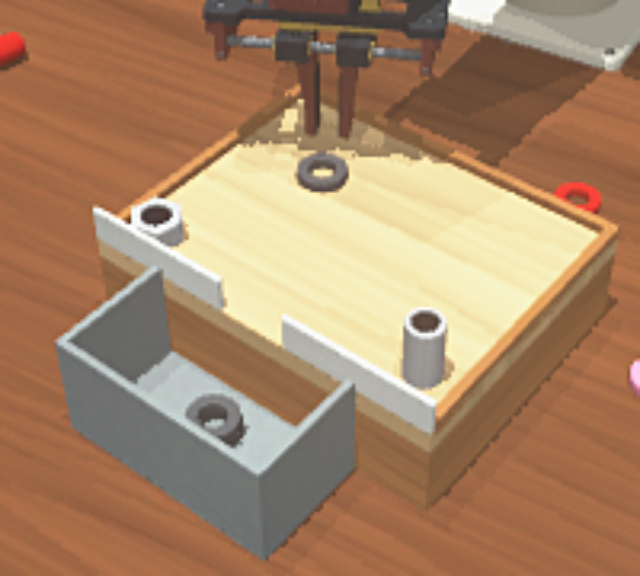

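View pics/w10.png

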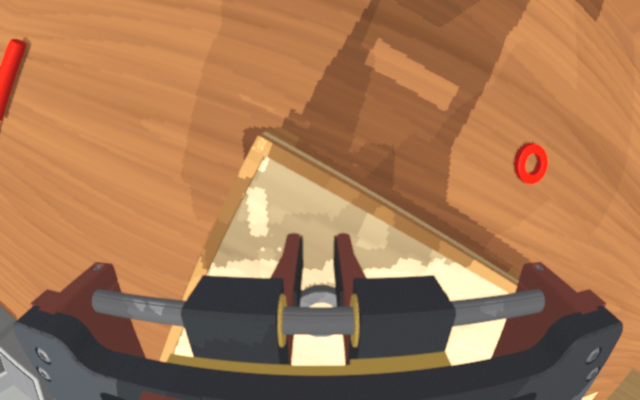

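Centred on the third washer. Lowering 6 mm, then pushing.

Request:
play_rows(
  commands=[
    {"x": 0.3,"y": 0,"z": 0,"wx": 0,"wy": 0,"wz": 0},
    {"x": 0,"y": 0,"z": 0.5,"wx": 0,"wy": 0,"wz": 0},
    {"x": 0,"y": 0,"z": 0.5,"wx": 0,"wy": 0,"wz": 0},
    {"x": 0,"y": 0,"z": 0.5,"wx": 0,"wy": 0,"wz": 0},
    {"x": 0,"y": 0,"z": 0.5,"wx": 0,"wy": 0,"wz": 0},
    {"x": 0,"y": 0,"z": 0.5,"wx": 0,"wy": 0,"wz": 0},
    {"x": 0,"y": 0,"z": 0.5,"wx": 0,"wy": 0,"wz": 0},
    {"x": 0,"y": 0,"z": 0.5,"wx": 0,"wy": 0,"wz": 0},
  ],
)

```text
clock: 19.25
ee_pos: [495.0, 3.7, 85.5]
orientation: [-0.298, 1.547, 0.298]
contact_force: [0.0, -0.1, -0.3]
gripper_width: 17.5
```

```bash
python3 plan.py -74 -17 84 30;python3 -c "
from h import *
p,d=snap('scene','s11.png')
z=cv2.resize(p[140:320,220:420],(640,576));cv2.imwrite('pics/s11z.png',z[:,:,::-1])"
```

```text
t 19.25 board [-131.4  -49.6] z 85.5 push heading deg 29.7 tilt [-1.    -0.     0.003] w 17.5 F [ 0.  -0.1 -0.3] q [-0.02  0.45  2.    0.    0.69 -1.97]
 target [-74.0, -17.0, 84.0, 30.0] shift(start axes) units [ 0.08 -0.01  3.3 ] (end axes) [ 0.07 -0.02  3.3 ] turn units [-0.04  0.03  0.  ]
```

View pics/s11z.png

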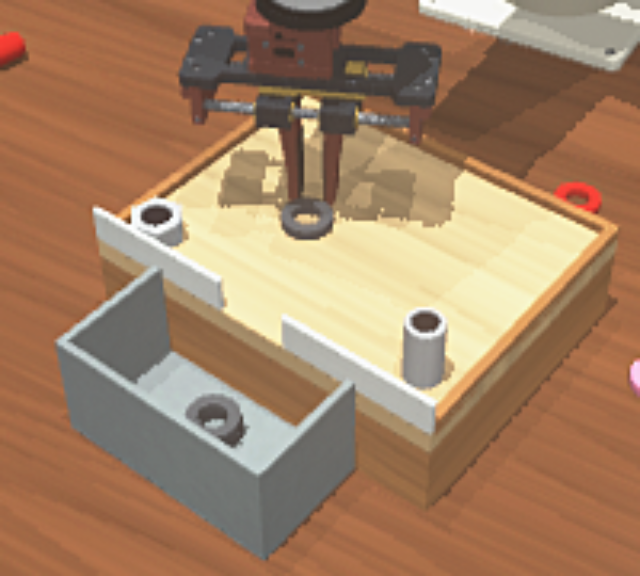

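Request:
play_rows(
  commands=[
    {"x": 0.08,"y": 0,"z": 0.4,"wx": 0,"wy": 0,"wz": 0},
    {"x": 0,"y": 0,"z": 0.5,"wx": 0,"wy": 0,"wz": 0},
    {"x": 0,"y": 0,"z": 0.5,"wx": 0,"wy": 0,"wz": 0},
    {"x": 0,"y": 0,"z": 0.5,"wx": 0,"wy": 0,"wz": 0},
    {"x": 0,"y": 0,"z": 0.5,"wx": 0,"wy": 0,"wz": 0},
    {"x": 0,"y": 0,"z": 0.4,"wx": 0,"wy": 0,"wz": 0},
    {"x": 0,"y": 0,"z": 0.3,"wx": 0,"wy": 0,"wz": 0},
    {"x": 0,"y": 0,"z": 0,"wx": 0,"wy": 0,"wz": 0},
  ],
)

```text
clock: 20.3
ee_pos: [558.2, 28.7, 84.0]
orientation: [-0.298, 1.546, 0.298]
contact_force: [-0.5, 0.7, -0.4]
gripper_width: 17.7
```

```bash
python3 plan.py -74 -17 84 30
```

```text
t 20.3 board [-72.3 -16.1] z 84.0 push heading deg 29.8 tilt [-1.    -0.001  0.004] w 17.7 F [-0.5  0.7 -0.4] q [ 0.03  0.52  1.86  0.    0.75 -1.92]
 target [-74.0, -17.0, 84.0, 30.0] shift(start axes) units [-0.   0.  -0.1] (end axes) [-0.   0.  -0.1] turn units [-0.04  0.04  0.01]
```

Request:
play_rows(
  commands=[
    {"x": 0,"y": 0.14,"z": 0.05,"wx": 1,"wy": 0,"wz": 0},
    {"x": 0,"y": 0.14,"z": 0.05,"wx": 1,"wy": 0,"wz": 0},
    {"x": 0,"y": 0.14,"z": 0.05,"wx": 1,"wy": 0,"wz": 0},
    {"x": 0,"y": 0.14,"z": 0.05,"wx": 1,"wy": 0,"wz": 0},
    {"x": 0,"y": 0.14,"z": 0.05,"wx": 1,"wy": 0,"wz": 0},
    {"x": 0,"y": 0,"z": 0.3,"wx": 0.1,"wy": 0,"wz": 0},
    {"x": 0,"y": 0,"z": 0.3,"wx": 0,"wy": 0,"wz": 0},
    {"x": 0,"y": 0,"z": 0,"wx": 0,"wy": 0,"wz": 0},
  ],
)

```text
clock: 21.3
ee_pos: [571.5, 40.9, 83.9]
orientation: [0.113, 1.566, -0.112]
contact_force: [-0.2, 0.0, -0.6]
gripper_width: 17.4
```

```bash
python3 plan.py -9 0 84 0;python3 -c "
from h import *
p,d=snap('scene','s12.png')
z=cv2.resize(p[140:320,220:420],(640,576));cv2.imwrite('pics/s12z.png',z[:,:,::-1])"
```

```text
t 21.3 board [-60.8  -2.1] z 83.9 push heading deg -0.2 tilt [-1.     0.001  0.002] w 17.4 F [-0.2  0.  -0.6] q [ 0.05  0.54  1.83  0.    0.77 -1.38]
 target [-9.0, 0.0, 84.0, 0.0] shift(start axes) units [0.   0.11 2.59] (end axes) [-0.01  0.1   2.59] turn units [-0.04  0.02 -0.01]
```

View pics/s12z.png

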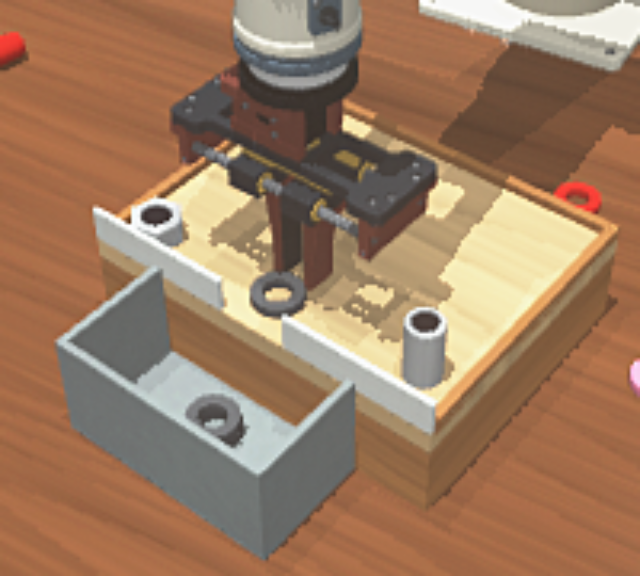

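Aligned with the gap, washer at (278,294). Final push.

Request:
play_rows(
  commands=[
    {"x": 0,"y": 0.05,"z": 0.4,"wx": 0,"wy": 0,"wz": 0},
    {"x": 0,"y": 0.05,"z": 0.4,"wx": 0,"wy": 0,"wz": 0},
    {"x": 0,"y": 0,"z": 0.4,"wx": 0,"wy": 0,"wz": 0},
    {"x": 0,"y": 0,"z": 0.4,"wx": 0,"wy": 0,"wz": 0},
    {"x": 0,"y": 0,"z": 0.4,"wx": 0,"wy": 0,"wz": 0},
    {"x": 0,"y": 0,"z": 0.4,"wx": 0,"wy": 0,"wz": 0},
    {"x": 0,"y": 0,"z": 0.15,"wx": 0,"wy": 0,"wz": 0},
    {"x": 0,"y": 0,"z": 0,"wx": 0,"wy": 0,"wz": 0},
  ],
)

```text
clock: 22.35
ee_pos: [626.0, 35.0, 83.8]
orientation: [0.113, 1.566, -0.112]
contact_force: [0.8, 0.4, 0.1]
gripper_width: 18.0
```

Request:
play_rows(
  commands=[
    {"x": -0.2,"y": 0,"z": -0.4,"wx": 0,"wy": 0,"wz": 0},
    {"x": -0.8,"y": 0,"z": -0.8,"wx": 0,"wy": 0,"wz": 0},
    {"x": -1,"y": 0,"z": -1,"wx": 0,"wy": 0,"wz": 0},
    {"x": -1,"y": 0,"z": -1,"wx": 0,"wy": 0,"wz": 0},
    {"x": -1,"y": 0,"z": -1,"wx": 0,"wy": 0,"wz": 0},
    {"x": -1,"y": 0,"z": -1,"wx": 0,"wy": 0,"wz": 0},
    {"x": 0,"y": 0,"z": 0,"wx": 0,"wy": 0,"wz": 0},
    {"x": 0,"y": 0,"z": 0,"wx": 0,"wy": 0,"wz": 0},
  ],
)

```text
clock: 23.35
ee_pos: [514.6, 50.6, 186.8]
orientation: [0.112, 1.568, -0.111]
contact_force: [0.8, 0.8, 0.2]
gripper_width: 17.8
```

```bash
python3 plan.py;python3 -c "
from h import *
p,d=snap('scene','s13.png')
z=cv2.resize(p[140:320,220:420],(640,576));cv2.imwrite('pics/s13z.png',z[:,:,::-1])
p,d=snap('top','t13.png')
z=cv2.resize(p[100:200,240:400],(800,500));cv2.imwrite('pics/t13z.png',z[:,:,::-1])"
```

```text
t 23.35 board [-118.5   -0.4] z 186.8 push heading deg -0.2 tilt [-1.     0.001 -0.   ] w 17.8 F [0.8 0.8 0.2] q [ 0.07  0.31  1.9   0.    0.93 -1.35]
```

View pics/s13z.png

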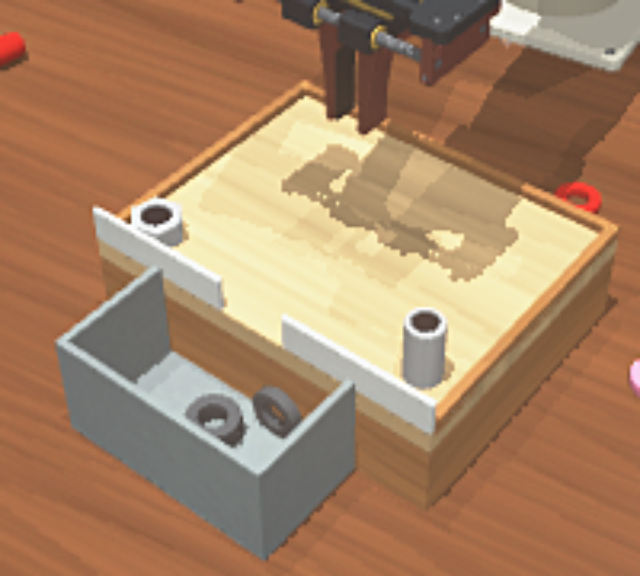

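View pics/t13z.png

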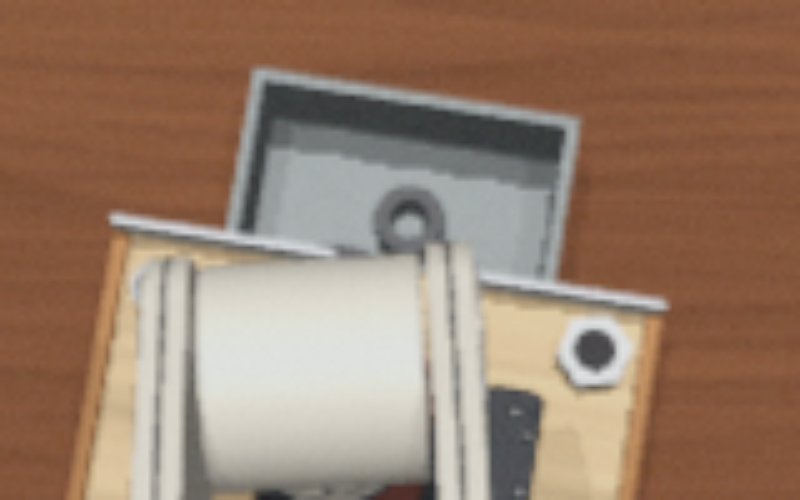

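All three are in the slot. The third stands on edge against the wall, so I'll wait and check that it's at rest.

Request:
play_rows(
  commands=[
    {"x": 0,"y": 0,"z": 0,"wx": 0,"wy": 0,"wz": 0},
    {"x": 0,"y": 0,"z": 0,"wx": 0,"wy": 0,"wz": 0},
    {"x": 0,"y": 0,"z": 0,"wx": 0,"wy": 0,"wz": 0},
    {"x": 0,"y": 0,"z": 0,"wx": 0,"wy": 0,"wz": 0},
    {"x": 0,"y": 0,"z": 0,"wx": 0,"wy": 0,"wz": 0},
    {"x": 0,"y": 0,"z": 0,"wx": 0,"wy": 0,"wz": 0},
    {"x": 0,"y": 0,"z": 0,"wx": 0,"wy": 0,"wz": 0},
    {"x": 0,"y": 0,"z": 0,"wx": 0,"wy": 0,"wz": 0},
  ],
)

```text
clock: 24.45
ee_pos: [515.0, 50.3, 184.6]
orientation: [0.112, 1.571, -0.112]
contact_force: [-0.2, 0.3, -0.6]
gripper_width: 17.5
```

```bash
python3 -c "
from h import *
a=np.load('scene_p.npy').astype(int)
p,d=snap('scene','s14.png')
D=abs(p.astype(int)-a).max(2); print('diff in slot',D[230:320,235:335].max(),'all',D.max(),(D>20).sum())
z=cv2.resize(p[220:320,230:340],(660,600));cv2.imwrite('pics/s14z.png',z[:,:,::-1])"
```

```text
diff in slot 74 all 203 2799
```

View pics/s14z.png

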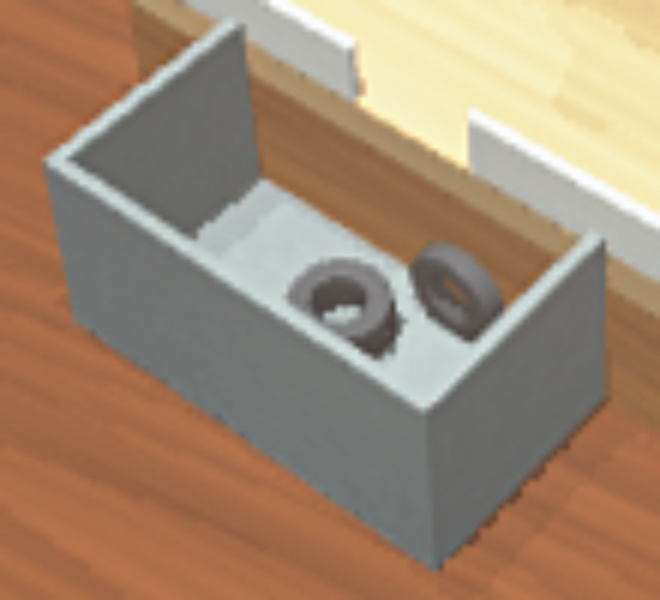

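Request:
play_rows(
  commands=[
    {"x": 0,"y": 0,"z": 0,"wx": 0,"wy": 0,"wz": 0},
    {"x": 0,"y": 0,"z": 0,"wx": 0,"wy": 0,"wz": 0},
    {"x": 0,"y": 0,"z": 0,"wx": 0,"wy": 0,"wz": 0},
    {"x": 0,"y": 0,"z": 0,"wx": 0,"wy": 0,"wz": 0},
    {"x": 0,"y": 0,"z": 0,"wx": 0,"wy": 0,"wz": 0},
    {"x": 0,"y": 0,"z": 0,"wx": 0,"wy": 0,"wz": 0},
    {"x": 0,"y": 0,"z": 0,"wx": 0,"wy": 0,"wz": 0},
    {"x": 0,"y": 0,"z": 0,"wx": 0,"wy": 0,"wz": 0},
  ],
)

```text
clock: 25.5
ee_pos: [515.0, 50.3, 184.6]
orientation: [0.112, 1.571, -0.112]
contact_force: [0.2, -0.5, 0.6]
gripper_width: 17.8
```

```bash
python3 -c "
from h import *
a=cv2.imread('pics/s13.png')[:,:,::-1].astype(int);b=np.load('scene_p.npy').astype(int)
p,d=snap('scene','s15.png')
for q in (a,b):
  D=abs(p.astype(int)-q).max(2); ys,xs=np.where(D[230:320,235:335]>20); print(len(ys), list(zip(xs+235,ys+230))[:25])
print(cp('scene')['t'])
# depth-based positions in slot
from plan import toB
for u,v in [(286,268),(301,263),(308,272),(312,268),(297,270)]:
  X=w('scene',u,v,d[v,u]);print(u,v,np.round(toB(X)),round(X[2]))
"
```

```text
27 [(np.int64(301), np.int64(260)), (np.int64(303), np.int64(260)), (np.int64(300), np.int64(261)), (np.int64(301), np.int64(261)), (np.int64(299), np.int64(263)), (np.int64(309), np.int64(263)), (np.int64(298), np.int64(264)), (np.int64(298), np.int64(265)), (np.int64(298), np.int64(266)), (np.int64(298), np.int64(267)), (np.int64(299), np.int64(267)), (np.int64(304), np.int64(267)), (np.int64(305), np.int64(267)), (np.int64(312), np.int64(267)), (np.int64(299), np.int64(268)), (np.int64(306), np.int64(268)), (np.int64(299), np.int64(269)), (np.int64(303), np.int64(269)), (np.int64(307), np.int64(269)), (np.int64(313), np.int64(269)), (np.int64(308), np.int64(270)), (np.int64(314), np.int64(270)), (np.int64(314), np.int64(271)), (np.int64(307), np.int64(272)), (np.int64(302), np.int64(273))]
2 [(np.int64(303), np.int64(260)), (np.int64(299), np.int64(268))]
[ 239.43547529 -219.24287626 1387.91373465]
286 268 [ 32. -11.] 15
301 263 [15. 20.] 39
308 272 [15. 40.] 23
312 268 [ 9. 47.] 36
297 270 [15.  7.] 6
```

Request:
play_rows(
  commands=[
    {"x": 0,"y": 0,"z": 0,"wx": 0,"wy": 0,"wz": 0},
    {"x": 0,"y": 0,"z": 0,"wx": 0,"wy": 0,"wz": 0},
    {"x": 0,"y": 0,"z": 0,"wx": 0,"wy": 0,"wz": 0},
    {"x": 0,"y": 0,"z": 0,"wx": 0,"wy": 0,"wz": 0},
    {"x": 0,"y": 0,"z": 0,"wx": 0,"wy": 0,"wz": 0},
    {"x": 0,"y": 0,"z": 0,"wx": 0,"wy": 0,"wz": 0},
    {"x": 0,"y": 0,"z": 0,"wx": 0,"wy": 0,"wz": 0},
    {"x": 0,"y": 0,"z": 0,"wx": 0,"wy": 0,"wz": 0},
  ],
)

```text
clock: 26.55
ee_pos: [515.0, 50.3, 184.6]
orientation: [0.112, 1.571, -0.112]
contact_force: [-1.4, 0.4, 0.0]
gripper_width: 17.8
```

```bash
python3 -c "
from h import *
b=np.load('scene_p.npy').astype(int)
s0=cv2.imread('pics/scene0.png')[:,:,::-1].astype(int)
p,d=snap('scene','s16.png')
D=abs(p.astype(int)-b).max(2); print('slot',(D[230:320,235:335]>20).sum(), D[230:320,235:335].max())
D=abs(p.astype(int)-s0).max(2)
for n,(y0,y1,x0,x1) in dict(nut=(195,220,258,280),socket=(232,264,343,362),tin=(300,358,440,495),driver=(145,190,165,232)).items(): print(n,(D[y0:y1,x0:x1]>40).sum())
r.job_done()
"
```

```text
slot 0 3
nut 0
socket 0
tin 0
driver 0
the job is handed in; nothing more can be done
```

I pushed all three washers through the gate one at a time, in the order middle, left, right, and handed the job in at about 26.6 s of the 72 s allowed. They were only slid, never picked up; I used the fingertips opened about 18 mm as a cradle.

- **Washers:** Two lie stacked flat on the slot floor. The third stands on edge, leaning against the slot's wall on the lip side. Its measured surface points are at x about 9–15 mm and at least 40 mm below the deck. It shifted slightly just after landing, and the slot area was unchanged between the last two pictures.
- **Other items:** The picture areas around the nut, socket, tin and screwdriver match the first picture. I never went near the pink and red rings, but I didn't compare them at the end.
- **Robot:** The fingers ended about 105 mm above the deck, touching nothing, with the last force reading within noise (about 1.4 N).
- **Disagreements:** The networks also reported the nut, the pink and red rings and a point in the slot as washers, and took the board for a second socket, so I used the picture fits instead. My first board fit was about 2 mm off and I corrected it before moving. My first move call was refused and did not move the arm; it worked once every row listed all six values.

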